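Rock the tight water-filter cartridge out of its housing

TASK

The old water-filter cartridge sits tight in the socket of its housing: grip the fin on its top and rock it, without simply pulling it straight up, first well over towards the spout and then well over towards the handle, until it works free of the two sprung lips. Then lift it and hold it still, upright and right over its socket, its foot about two or three centimetres above the rim of the housing so that it could drip back in; the program finishes while still holding it there. Leave the glass, the lemon and the garlic alone.

Things in the scene. Friction and masses are not known exactly. Their poses are not given: they have to be found in the camera images.
- housing: Grey plastic water-filter housing: oblong tray with rounded ends, fixed to the worktop. 176 mm long (its x), 112 mm wide, rim 62 mm above the worktop; small V-shaped spout at the +x end (to x = +110 mm), loop handle at the -x end (to x = -122 mm). Origin: centre of its underside, on the worktop; z up. In its middle stands a collar, the socket.
- socket (a point): Centre of the socket's mouth, 56 mm above the worktop, on the housing's z axis. The hole is 50 mm (housing x) by 37 mm (housing y), its floor 25 mm above the worktop. A sprung lip stands out from its wall on the spout side and on the handle side, over the cartridge's ribs: raising both sides at once takes about 40 N, leaning it along x lets one side at a time click past (about 15 N at the fin).
- spout_lip (a point): Lip on the socket's spout-side (+x) wall, at rest: a round steel bar 6 mm thick along housing y, its axis 24.5 mm from the socket's axis and 48.5 mm above the worktop; it stands 3.5 mm into the hole and springs outward into the wall (preload 9 N, then 1.5 N per mm).
- handle_lip (a point): The same lip on the socket's handle-side (-x) wall, 24.5 mm from the socket's axis.
- cartridge: White plastic filter cartridge, 0.1 to 0.2 kg, seated in the socket, axes parallel to the housing's. Origin: centre of its foot (underside), z up. Body 40 x 34 mm (x, y); cap 48 x 38 mm at 44 to 54 mm height; on top a flat fin. On each x face two round ribs along y, 8 and 18 mm above the foot, stand out to 24 mm from the axis; seated, both lie below the lip.
- fin (a point): Middle of the flat upright fin on the cartridge's top, 80 mm above its foot (105 mm above the worktop when seated): where to grip, across the fin's 12 mm thickness (y). The fin is 42 mm long (x) and spans 54 to 98 mm above the foot.
- foot (a point): Centre of the cartridge's underside, 25 mm above the worktop when seated. A side clicks past its lip rib by rib: the first when that side has risen 5 to 10 mm (a lean of 0.1 to 0.2 rad, the other side still down), the second 10 mm further; with both sides up some 20 mm it is free.
- glass: Bystander: clear drinking glass, 80 mm wide, 91 mm high, origin at the centre of its underside.
- lemon: Bystander: yellow lemon, 78 x 55 x 56 mm, origin at the centre of its underside.
- garlic: Bystander: garlic bulb, 60 mm wide, 59 mm high, origin at the centre of its underside.
There are look-alikes about, which are no part of the job. Of the things like the cartridge, leave any that is turquoise; of the rest the larger one is meant.

How it is judged (in metres and radians):
On the way, in this order (a step that is already met when the one before it is completed fails the run):
1. the cartridge, its foot still in the socket (no more than 45 mm above the worktop), is leaned more than 0.1 rad towards the spout (angle between cartridge's own z axis and vertical above 0.1 rad and x of fin in the frame of housing above 0.006 m and z of foot in the frame of housing below 0.045 m), for 0.05 s.
2. then, its foot still in the socket (no more than 45 mm above the worktop), it is leaned more than 0.1 rad towards the handle (angle between cartridge's own z axis and vertical above 0.1 rad and x of fin in the frame of housing below -0.006 m and z of foot in the frame of housing below 0.045 m), for 0.05 s.
At the end, for the whole second after the job is handed in: The gripper still holds the cartridge (grip over 1 N), which touches no part of the housing; its foot is 6 to 55 mm above the housing's rim, within 30 mm of the socket's axis, leaning less than 0.25 rad, and still (under 20 mm/s) (contact force between the fingers and cartridge above 1 N and contact force between cartridge and housing below 0.05 N and z of foot in the frame of housing between 0.068 and 0.117 m and horizontal distance between foot and socket below 0.03 m and angle between cartridge's own z axis and vertical below 0.25 rad and linear speed of cartridge below 0.02 m/s); the arm keeps its last pose, push and grip.
It fails at once if the glass, lemon or garlic is moved more than 25 mm (distance of any of glass, lemon, garlic from where it was at the start of the episode above 0.025 m).
It also fails if it takes over 38 s, if anything falls off the work surface, if the arm or the gripper's body presses on something with over 40 N, if the wrist force passes 120 N, or if a joint passes its speed limit or range.

ROBOT

A 6-joint arm with a two-finger parallel gripper is mounted at the origin on a cart in front of the work surface, level with it; the furniture and walls round the work are solid. World frame = base frame: x ahead of the robot, y to its left, z up, the work surface at z = 0. Lengths are in mm, angles in rad, forces in N, time in s.
With the tool pointing down it reaches from about 350 to 975 mm from the base axis. Payload 7.1 kg.
Tool frame: the origin (TCP) lies between the finger pads; the fingertips stand 17 mm ahead of it and the grasp point (between the pads) lies 2 mm behind it (tip_reach is the y of the fingertips in the tool frame, in mm); y points along the fingers, x is the direction in which the jaws open and shut, and the axes are right-handed (so a half turn about y gives the same grasp; the last joint's range is limited). The gripper opens to 88 mm and grips with 3 to 60 N. Pads are 20 mm wide; open, the fingers measure 115 mm over their backs; the gripper's body (75 mm by 178 mm) begins 61 mm behind the grasp point.
Start: joints at [1.171, 0.423, 1.63, -0, 1.089, -0.019], TCP at [232.257, 580.225, 239.675] pointing down, gripper open.
Joint ranges: [-3, 3], [-0.9, 2.11], [0.09, 2.58], [-1.31, 4.45], [0.11, 2.69], [-2.54, 2.54]. Speed limits (rad/s): [2.39, 2.39, 3.01, 3.14, 3.14, 3.14].

INTERFACE

Orientations are given as a rotation vector (axis times angle).
In Python, from workcell import get_obs, get_image, camera_model, close_job, silhouettes, tip_of, tip_reach gives the robot as it stands. The module is installed in compiled form; this text tells all that it offers.
- The arm moves only by the tool arm_command, never from a script. Its argument "targets" is a list of rows, each a list of 4 numbers: the shift along the tool's x, y, z in mm, then the turn about the tool's y in rad. A call has 1 to 20 rows; each row shifts and turns the commanded pose from where the row before left it, along the tool's axes as they then stand; what a row does not reach is not made up. A row lasts 1/12 s, in which the tool goes at most 41.7 mm and 7.16 degrees, less where a joint would pass 70% of its speed; a pose out of reach is approached as far as the arm can. A call is refused whole if a number of a shift passes 41.7 or a number of a turn 0.125, either way. A call with a gripper value outside its range is refused whole. "gripper" is the opening in per cent of the stroke, from 0 (shut) to 100 (fully open), set as the call begins (left out, the last holds). The fingers move at their own pace and stop on an object; the grip force is fixed at half the most. Time passes only in rows, so rows that do not move let the fingers close. It gives the time, the measured TCP pose, the force and the opening at its end, in the units of the state.
- get_obs(): the state, without advancing time (a new reading comes with each control period).
- get_image(name): name is "side" or "top" or "wrist"; returns the picture (400x640x3 uint8, blue, green, red); there is no depth.
- camera_model(name): a dict with "mtx" (3x3 intrinsics, pixels), "position" and "orientation" of the camera in the world. Camera axes: x right, y up, looking along -z (the intrinsics and any distortion apply to the point x, -y, -z); pixel columns grow to the right and rows downward; lengths in mm; the calibration is good to about 2 mm. A picture is of the moment at which its call begins: read the wrist's pose just before it. camera_model takes no time and is no camera call; for the wrist camera it gives the pose at the moment of the call.
- close_job(): hands the job in, once; it reports no verdict.
Trained networks look in the newest picture that a camera, given by its name, has taken for a name from the list of things; names that differ only in an ending like _2 or _b are one class to them, and where a whole thing is asked for, a point or a joint stands for the part that bears it (a point fixed in the world has none). Each returns a list of dicts, best first, with "conf" (0 to 1); they miss things now and then, are a little off and sometimes report something else, mostly with a low value. They report only what shows in the picture. A call takes as long as a camera call. They do not tell look-alikes from the thing itself.
- silhouettes(camera, thing): "pixels" (400x640 bool, what is visible of it) and "at" ([column, row] in pixels, amid what is visible of it).
- tip_of(camera, thing): "at" ([column, row] in pixels: a listed point, or the origin of a listed thing).
The state is a dict: "t": time; "qpos": joint angles; "qvel": joint speeds; "joint_torque": joint torques, N m; "ee_pos": TCP position; "orientation": TCP orientation; "ft_force": force on the tool from outside, world axes, zero at the start; "moment": the same for the moment, N m; "width": finger opening in mm.
Only numpy, scipy, OpenCV 4.12 (cv2) and the standard library are available. Lean on these libraries where they do the work, as an engineer would, in place of code of your own. Each camera call takes 0.05 s, during which the arm holds its last target. There are 200 camera calls.

## Working session

There is one attempt and no reset: what is moved stays moved. The work goes in short steps, Python scripts to look and compute and a tool call to move; the robot and the scene stay as the last step left them, time stands still between calls to the robot, and variables do not carry over. Pictures are saved under pics/ and viewed, about 8 in all and at most 12, crops included, and the job is handed in when it is done.

Besides the shell and the picture viewer there is one more tool, called in YAML: its name, and indented under it one key for each argument. arm_command: Moves the arm, as the interface text tells. Its arguments: {"type":"object","properties":{"targets":{"type":"array","items":{"type":"array","items":{"type":"number"}}},"gripper":{"type":"number"}},"required":["targets"]}

```bash
mkdir -p pics
cat > h.py <<'E'
import numpy as np, cv2
from scipy.spatial.transform import Rotation as R
from workcell import *
def cam(n):
    c=camera_model(n); o=np.array(c["orientation"],float)
    Rm=o if o.shape==(3,3) else (R.from_rotvec(o).as_matrix() if o.size==3 else R.from_quat(o).as_matrix())
    return np.array(c["mtx"],float),np.array(c["position"],float),Rm,c
def ray(n,uv):
    K,p,Rm,c=cam(n); d=c.get("distortion"); 
    q=cv2.undistortPoints(np.array([[uv]],float),K,None if d is None else np.array(d,float))[0,0]
    return p,Rm@np.array([q[0],-q[1],-1.])
def atz(n,uv,z):
    p,d=ray(n,uv); return p+d*(z-p[2])/d[2]
def proj(n,X):
    K,p,Rm,c=cam(n); v=Rm.T@(np.array(X,float)-p); v=K@np.array([v[0],-v[1],-v[2]]); return v[:2]/v[2]
E
python3 - <<'E'
from h import *
for n in ("side","top","wrist"):
    im=get_image(n); cv2.imwrite(f"pics/{n}0.png",im); print(n,cam(n)[3])
    if n!="wrist":
        for t in ("cartridge","housing","glass","lemon","garlic"):
            for s in silhouettes(n,t): print(t,"sil",s["at"],round(s["conf"],2),s["pixels"].sum())
        for t in ("fin","socket","housing","cartridge","spout_lip","handle_lip"):
            for s in tip_of(n,t): print(t,"tip",s["at"],round(s["conf"],2))
print(get_obs(),tip_reach)if 0 else print(get_obs())
a=np.vstack([cv2.resize(cv2.imread(f"pics/{n}0.png"),(480,300)) for n in("side","top")]);cv2.imwrite("pics/a.png",a)
E
```

```text
side {'mtx': array([[429.8684601 ,   0.        , 318.68114951],
       [  0.        , 429.8684601 , 192.40319087],
       [  0.        ,   0.        ,   1.        ]]), 'position': array([ -75.15286107, -391.7920122 , 1242.68308565]), 'orientation': array([ 0.50445035, -0.29110392, -0.97461404])}
cartridge sil [286.7, 218.8] 0.81 326
cartridge sil [308.1, 157.5] 0.68 146
cartridge sil [301.1, 179.0] 0.53 233
housing sil [299.3, 189.0] 0.81 1643
glass sil [253.7, 131.3] 0.62 612
lemon sil [211.0, 176.1] 0.52 267
garlic sil [406.0, 264.7] 0.82 292
fin tip [297.0, 171.1] 0.68
fin tip [284.3, 213.8] 0.54
fin tip [310.2, 153.2] 0.49
socket tip [299.3, 180.4] 0.58
socket tip [300.4, 174.1] 0.31
cartridge tip [308.9, 161.5] 0.65
cartridge tip [287.1, 222.5] 0.52
cartridge tip [299.4, 185.7] 0.48
spout_lip tip [292.5, 178.9] 0.88
spout_lip tip [307.1, 182.0] 0.58
handle_lip tip [306.8, 184.5] 0.77
top {'mtx': array([[444.74212522,   0.        , 316.89014786],
       [  0.        , 444.74212522, 197.38332149],
       [  0.        ,   0.        ,   1.        ]]), 'position': array([ 463.4396726
[... 869 characters left out ...]
786, -0.1741113 ,  1.18137093])}
{'t': 1.25, 'qpos': array([ 1.17102210e+00,  4.23106449e-01,  1.62993069e+00,  2.92985740e-05,
        1.08859238e+00, -1.89902501e-02]), 'qvel': array([ 1.14111440e-03, -9.05711053e-06,  5.20634157e-04,  2.05669944e-03,
        2.98039494e-04,  1.23128625e-03]), 'joint_torque': array([-3.49245922e-03, -5.44577479e+01, -2.74045497e+01,  6.41914434e-02,
        1.68684823e-02, -1.88580270e-05]), 'ee_pos': array([232.23114865, 580.21849076, 239.65894915]), 'orientation': array([-1.36562301, -0.92424565,  0.92431995]), 'ft_force': array([-0.00971253,  1.04220435,  0.01175129]), 'moment': array([ 0.0538576 ,  0.01085209, -0.01375278]), 'width': 87.98265636004702}
```

View pics/a.png

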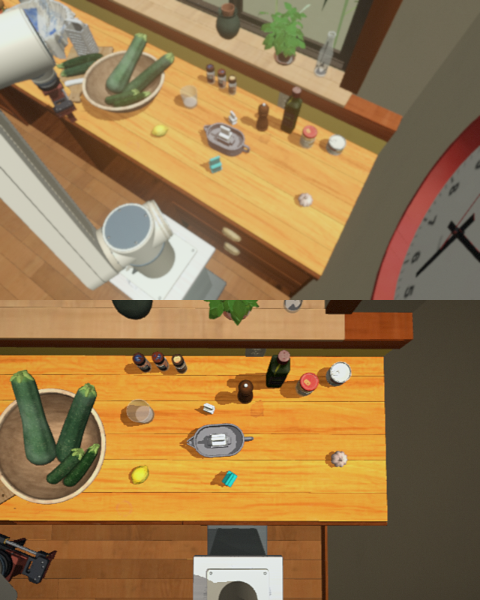

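Candidates for the cartridge in the top camera are the white one in the housing at about (290,187), a small white one behind it at about (279,149), and a turquoise one in front at about (307,237). I choose the one in the housing. Next is a close crop to check that, with the geometry projected onto it.

Run:
```python
from h import *
for n in("top","side"):
    get_image(n)
    s=max(silhouettes(n,"housing"),key=lambda s:s["conf"])
    m=s["pixels"].astype(np.uint8); ys,xs=np.nonzero(m)
    P=np.array([atz(n,(x,y),50)[:2] for x,y in zip(xs,ys)])
    c,(w,h),a=cv2.minAreaRect(P.astype(np.float32)); print(n,"housing rect@z50",c,w,h,a)
    for s in silhouettes(n,"cartridge"):
        print(n,"cart@z115",atz(n,s["at"],115)[:2].round(1),"@z90",atz(n,s["at"],90)[:2].round(1),s["conf"])
    for t in("fin","socket","housing","spout_lip","handle_lip"):
        for s in tip_of(n,t): print(n,t,atz(n,s["at"],dict(fin=105,socket=56,housing=0,spout_lip=48.5,handle_lip=48.5)[t])[:2].round(1),round(s["conf"],2))
a=cv2.imread("pics/top0.png")[130:260,230:350];b=cv2.imread("pics/side0.png")[130:260,240:360]
cv2.imwrite("pics/b.png",np.hstack([cv2.resize(x,None,fx=3.3,fy=3.3,interpolation=cv2.INTER_CUBIC) for x in(a,b)]))
o=get_obs();print(R.from_rotvec(o["orientation"]).as_matrix().round(3)); K,p,Rm,c=cam("wrist");T=R.from_rotvec(o["orientation"]).as_matrix();print("cam in tool",T.T@(p-o["ee_pos"]),T.T@Rm)
```

```text
top housing rect@z50 (560.4207763671875, 63.145912170410156) 115.73458862304688 230.60879516601562 0.1591387838125229
top cart@z115 [550.1  68.9] @z90 [552.1  70.2] 0.86
top cart@z115 [433.   27.1] @z90 [432.3  27.6] 0.82
top cart@z115 [647.5 104.5] @z90 [651.7 106.6] 0.53
top fin [560.9  61.7] 0.66
top fin [665.7  99.4] 0.53
top fin [431.5  40.2] 0.52
top socket [558.9  78.6] 0.75
top socket [571.9  35.9] 0.56
top housing [562.5  70.6] 0.79
top spout_lip [565.8 101.2] 0.9
top handle_lip [572.   46.6] 0.68
top handle_lip [561.4  68.3] 0.47
side housing rect@z50 (554.1871337890625, 61.92931365966797) 195.07687377929688 166.4567108154297 51.265663146972656
side cart@z115 [541.3  47.1] @z90 [555.   56.8] 0.82
side cart@z115 [396.1   9.2] @z90 [406.5  18. ] 0.61
side fin [561.3  65.6] 0.57
side fin [502.6  21.2] 0.21
side socket [570.7  70.1] 0.74
side housing [568.   67.4] 0.68
side housing [573.  112.6] 0.58
side spout_lip [556.8  97.1] 0.55
side handle_lip [566.9  45.6] 0.67
side handle_lip [553.7  91. ] 0.44
[[ 0.372  0.    -0.928]
 [ 0.928  0.     0.372]
 [ 0.    -1.     0.   ]]
cam in tool [ 9.06999013e-02 -1.43192363e+02  7.91621971e+01] [[ 9.99999952e-01 -3.09556649e-04  2.77349300e-05]
 [ 1.15890169e-04  2.88591079e-01 -9.57452440e-01]
 [ 2.88381715e-04  9.57452397e-01  2.88591101e-01]]
```

View pics/b.png

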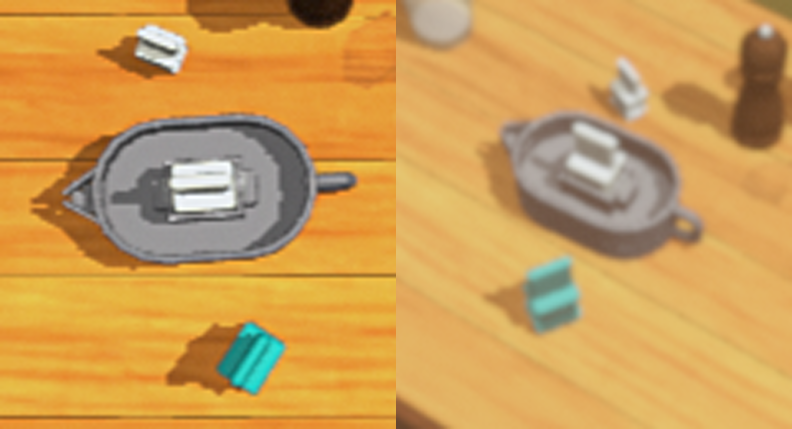

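The picture in the housing is confirmed: large white cartridge, small white one behind, turquoise in front. The spout points left in the top image, which is world +y, and the handle points to -y. I'll raise, turn so the jaws open along world x, and go above the fin.

arm_command:
  targets:
    - [0,-6,0,0.119]
    - [0,-6,0,0.119]
    - [0,-6,0,0.119]
    - [0,-6,0,0.119]
    - [0,-6,0,0.119]
    - [0,-6,0,0.119]
    - [0,-6,0,0.119]
    - [0,-6,0,0.119]
    - [0,-6,0,0.119]
    - [0,-6,0,0.119]
    - [0,0,0,0]
  gripper: 100

```text
t: 2.97
ee_pos: [232.5, 580.8, 301.0]
orientation: [-1.569, 0.003, -0.004]
ft_force: [1.2, 1.0, -0.8]
width: 87.6
```

arm_command:
  targets:
    - [20,0,-30,0]
    - [20,0,-30,0]
    - [20,0,-30,0]
    - [20,0,-30,0]
    - [20,0,-30,0]
    - [20,0,-30,0]
    - [20,0,-30,0]
    - [20,0,-30,0]
    - [20,0,-30,0]
    - [20,0,-30,0]
    - [20,0,-30,0]
    - [20,0,-30,0]
    - [20,0,-30,0]
    - [20,0,-30,0]
    - [20,0,-30,0]
    - [20,0,-30,0]
    - [9,0,-30,0]
    - [0,0,0,0]
    - [0,0,0,0]

```text
t: 4.55
ee_pos: [561.4, 68.9, 299.1]
orientation: [-1.571, 0.001, 0.001]
ft_force: [-0.3, 1.0, -0.6]
width: 87.7
```

```bash
cat > w.py <<'E'
from h import *
import sys
o=get_obs();T=R.from_rotvec(o["orientation"]).as_matrix();print(o["t"],o["ee_pos"].round(1),"tool x",T[:,0].round(3))
im=get_image("wrist")
Z=dict(fin=105,socket=56,housing=0,spout_lip=48.5,handle_lip=48.5)
for t in Z:
    for s in tip_of("wrist",t): print(t,np.round(s["at"],1),atz("wrist",s["at"],Z[t])[:2].round(1),round(s["conf"],2))
for s in silhouettes("wrist","housing")[:1]:
    ys,xs=np.nonzero(s["pixels"])
    P=np.array([atz("wrist",(x,y),62)[:2] for x,y in zip(xs,ys)]);print("housing",s["conf"],cv2.minAreaRect(P.astype(np.float32)),P.min(0),P.max(0))
cv2.imwrite(sys.argv[1],im)
E
python3 w.py pics/w1.png
```

```text
4.55 [561.4  68.9 299.1] tool x [ 1.    -0.    -0.001]
fin [214.7 206.6] [439.   38.9] 0.88
fin [410.3 146.4] [665.5 110.5] 0.87
housing [316.2 164.5] [559.6  71.6] 0.86
housing [320.1 168.6] [565.5  65.3] 0.61
spout_lip [317.  152.9] [560.9  95.7] 0.83
handle_lip [321.6 190.9] [567.4  43.7] 0.6Traceback (most recent call last):
  File "w.py", line 10, in <module>
    P=np.array([atz("wrist",(x,y),62)[:2] for x,y in zip(xs,ys)]);print("housing",s["conf"],cv2.minAreaRect(P.astype(np.float32)),P.min(0),P.max(0))
                ~~~^^^^^^^^^^^^^^^^^^
  File "h.py", line 13, in atz
    p,d=ray(n,uv); return p+d*(z-p[2])/d[2]
        ~~~^^^^^^
  File "h.py", line 9, in ray
    K,p,Rm,c=cam(n); d=c.get("distortion");
             ~~~^^^
  File "h.py", line 5, in cam
    c=camera_model(n); o=np.array(c["orientation"],float)
ValueError: time passes only in moves, steps and waits
```

```bash
sed -i 's/^def cam(n):/import functools\n@functools.lru_cache(None)\ndef cam(n):/' h.py
python3 w.py pics/w1.png; python3 -c "
import cv2;a=cv2.imread('pics/w1.png')[80:300,180:460];cv2.imwrite('pics/w1c.png',cv2.resize(a,None,fx=2.5,fy=2.5,interpolation=2))"
```

```text
4.9 [560.9  71.3 299.8] tool x [1.    0.002 0.   ]
fin [408.  147.6] [663.7 109.3] 0.97
fin [316.9 181.5] [561.2  70. ] 0.83
fin [216.9 207.2] [441.9  38.2] 0.7
housing [317.2 166.8] [561.6  67.6] 0.79
spout_lip [319.7 156.2] [564.9  90.9] 0.7
handle_lip [319.2 189.4] [564.4  45.4] 0.89
```

View pics/w1c.png

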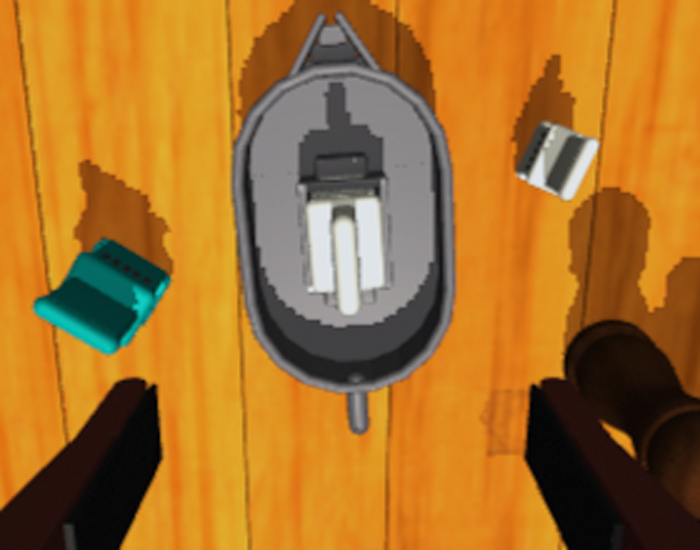

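Picture 3: the fin is centred between the jaws, about (316,165) to (319,204) full-frame. The spout tip is at about (312,86) and the handle end at about (324,253), so the housing is yawed slightly. I'll work out the numbers.

Run:
```python
from h import *
f=lambda x,y,z: atz("wrist",(180+x/2.5,80+y/2.5),z)[:2]
a=f(343,208,123);b=f(347,308,123);print("fin",a,b,(a+b)/2,b-a)
s=f(331,16,62);h=f(360,432,50);print("sp,hd",s,h,(s+h)/2,np.arctan2(*(s-h)))
for z in(62,): 
  l=f(237,200,z);r=f(453,200,z);print(l,r,(l+r)/2); print(f(338,68,62),f(352,388,62))
c=f(343,195,79);d=f(345,292,79);print("cap",c,d)
```

```text
fin [561.72912211  93.94035124] [563.5661675   48.57591186] [562.64764481  71.25813155] [  1.83704539 -45.36443938]
sp,hd [555.90093155 175.94844045] [571.7262683  -50.27752976] [563.81359993  62.83545535] -0.06983989689176358
[507.29510701  87.35865141] [618.18155282  87.43908681] [562.73832991  87.39886911]
[559.2269853  152.14923312] [566.79068525 -17.23998425]
cap [561.72008607  92.64931935] [562.77743692  43.16806895]
```

Run:
```python
from h import *
b=atz("side",(349,168),0);print(b)
for z in range(60,200,20): print(z,proj("side",[b[0],b[1],z]).round(), atz("side",(352,141),z)[:2].round(), atz("top",(327,114),z)[:2].round())
```

```text
[732.96457514 -23.435725     0.        ]
60 [350. 158.] [800.   8.] [752. -25.]
80 [351. 154.] [785.   2.] [747. -25.]
100 [351. 151.] [770.  -5.] [742. -24.]
120 [352. 147.] [756. -12.] [737. -24.]
140 [352. 143.] [741. -19.] [732. -23.]
160 [353. 139.] [726. -25.] [727. -23.]
180 [353. 135.] [711. -32.] [722. -22.]
```

arm_command:
  targets:
    - [1.6,0,-2,-0.05]
    - [0,20,0,0]
    - [0,20,0,0]
    - [0,20,0,0]
    - [0,0,0,0]
    - [0,0,0,0]
  gripper: 60

```text
t: 5.75
ee_pos: [562.3, 68.1, 239.1]
orientation: [-1.571, -0.037, 0.041]
ft_force: [-0.0, -0.2, -0.2]
width: 53.5
```

```bash
python3 w.py pics/w2.png
```

```text
5.75 [562.3  68.1 239.1] tool x [ 0.999  0.05  -0.002]
fin [194.5 213.6] [443.8  42.6] 0.94
fin [315.1 193.8] [562.2  69. ] 0.77
housing [314.1 172.6] [560.4  68.1] 0.7
spout_lip [319.8 159.8] [566.   93.2] 0.79
handle_lip [321.4 201.2] [570.5  44.4] 0.76
housing 0.75 ((563.7525024414062, 67.66354370117188), (114.36284637451172, 222.21420288085938), 3.3533995151519775) [505.34730249 -43.30292541] [622.61559708 178.70025717]
```

View pics/w2.png

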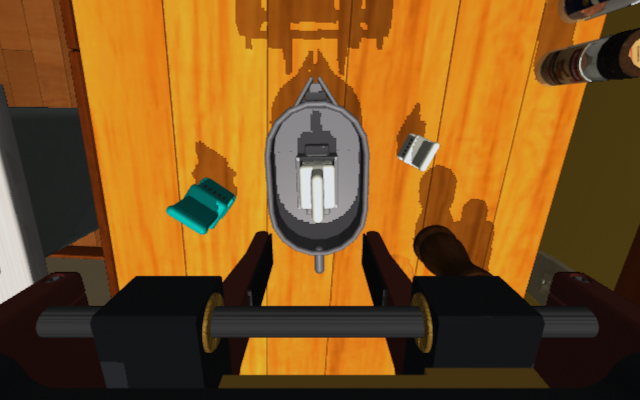

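Picture 4: fin at (318,195), centred between the jaws and aligned with them. The housing yaw of 0.058 rad fits my turn of 0.05. The mill is about 165 mm off, so it's clear. Descending to grip.

arm_command:
  targets:
    - [0,17,0,0]
    - [0,17,0,0]
    - [0,17,0,0]
    - [0,17,0,0]
    - [0,17,0,0]
    - [0,17,0,0]
    - [0,17,0,0]
    - [0,9,0,0]
    - [0,8,0,0]
    - [0,0,0,0]
    - [0,0,0,0]

```text
t: 7.02
ee_pos: [563.1, 68.3, 103.9]
orientation: [-1.57, -0.039, 0.039]
ft_force: [0.7, -0.0, -0.1]
width: 52.4
```

arm_command:
  targets:
    - [0,0,0,0]
    - [0,0,0,0]
    - [0,0,0,0]
    - [0,0,0,0]
    - [0,0,0,0]
    - [0,0,0,0]
    - [0,0,0,0]
    - [0,0,0,0]
    - [0,0,0,0]
    - [0,0,0,0]
  gripper: 0

```text
t: 7.85
ee_pos: [562.8, 68.2, 103.7]
orientation: [-1.57, -0.039, 0.039]
ft_force: [-1.0, 0.2, 1.8]
width: 11.9
```

Gripped: the opening reads 11.9 mm, as the fin should. Now I lean it towards the spout (tool +z).

arm_command:
  targets:
    - [0,-0.4,3,0]
    - [0,-0.4,3,0]
    - [0,-0.4,3,0]
    - [0,-0.4,3,0]
    - [0,-0.4,3,0]
    - [0,-0.4,3,0]
    - [0,0,0,0]
    - [0,0,0,0]

```text
t: 8.52
ee_pos: [561.9, 85.6, 106.1]
orientation: [-1.572, -0.04, 0.04]
ft_force: [-0.7, -5.5, 1.6]
width: 12.2
```

```bash
python3 w.py pics/w3.png; python3 -c "
import cv2;a=cv2.imread('pics/w3.png')[80:300,180:460];cv2.imwrite('pics/w3c.png',cv2.resize(a,None,fx=2,fy=2,interpolation=2))"
```

```text
8.5167 [561.9  85.6 106.1] tool x [ 0.999  0.051 -0.   ]
fin [314.1 272.1] [561.1  80. ] 0.81
fin [489.9 212.8] [649.3 118.9] 0.62
fin [118.6 308.2] [451.1  51.1] 0.59
housing [314.8 220.9] [561.1  69.5] 0.89
spout_lip [318.7 218.1] [563.3  90.5] 0.84
housing 0.59 ((567.9507446289062, 75.57386016845703), (126.65885162353516, 191.07139587402344), 33.759422302246094) [504.40308392 -36.98364734] [619.0753646  178.73311214]
```

View pics/w3c.png

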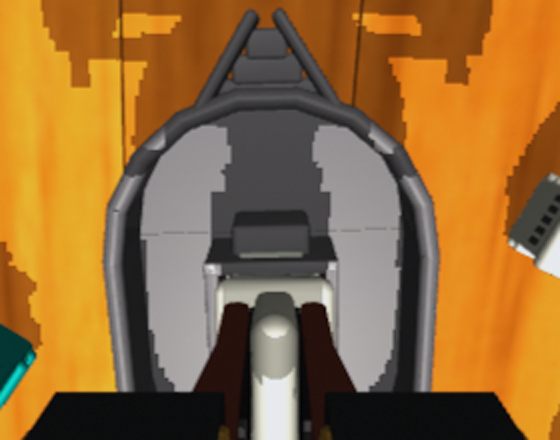

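Picture 5: the fin has moved 17 mm towards the spout and leans by about 0.2 rad, and the force has fallen after a click. I'll lean further for the second rib.

arm_command:
  targets:
    - [0,0,3,0]
    - [0,0,3,0]
    - [0,0,3,0]
    - [0,0,0,0]

```text
t: 9.2
ee_pos: [561.4, 93.7, 105.8]
orientation: [-1.573, -0.04, 0.041]
ft_force: [1.4, -12.1, -0.4]
width: 11.8
```

arm_command:
  targets:
    - [0,0,3,0]
    - [0,0,3,0]
    - [0,0,3,0]
    - [0,0,0,0]

```text
t: 9.53
ee_pos: [560.9, 102.2, 105.3]
orientation: [-1.574, -0.04, 0.041]
ft_force: [2.3, -13.1, -3.9]
width: 12.0
```

arm_command:
  targets:
    - [0,0,3,0]
    - [0,0,2,0]
    - [0,0,0,0]
    - [0,0,0,0]

```text
t: 9.87
ee_pos: [560.6, 108.8, 105.7]
orientation: [-1.571, -0.039, 0.04]
ft_force: [0.0, -4.6, -2.5]
width: 11.7
```

Run:
```python
from h import *
S=[]
for n in("top","side"):
    a=get_image(n);cv2.imwrite(f"pics/{n}4.png",a)
    S.append(cv2.resize(a[150:220,255:335] if n=="top" else a[140:210,265:345],None,fx=5,fy=5,interpolation=2))
cv2.imwrite("pics/c.png",np.hstack(S))
```

```text
(no output)
```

View pics/c.png

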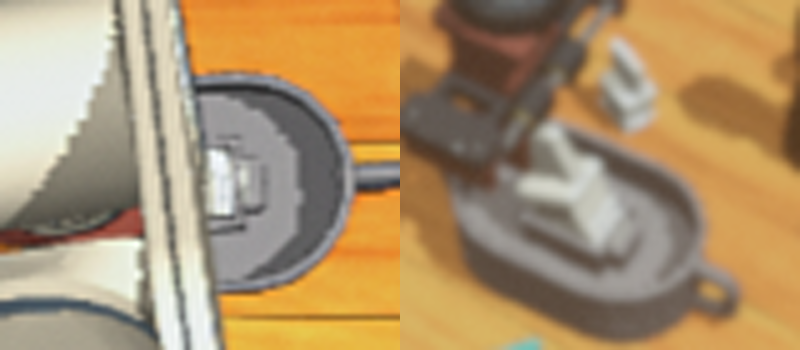

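Picture 6: strongly leaned to the spout, with the handle side up and the force down from 13 N to 5 N, so the handle-side ribs are past. Now I swing back to the handle in a slightly rising arc, keeping the foot low.

arm_command:
  targets:
    - [0,-0.4,-3,0]
    - [0,-0.4,-3,0]
    - [0,-0.4,-3,0]
    - [0,-0.4,-3,0]
    - [0,-0.4,-3,0]
    - [0,-0.4,-3,0]
    - [0,-0.4,-3,0]
    - [0,-0.4,-3,0]
    - [0,0,0,0]

```text
t: 10.72
ee_pos: [562.3, 90.3, 112.7]
orientation: [-1.563, -0.038, 0.036]
ft_force: [-10.2, 22.0, 27.9]
width: 11.9
```

arm_command:
  targets:
    - [0,-0.4,-3,0]
    - [0,-0.4,-3,0]
    - [0,-0.4,-3,0]
    - [0,-0.4,-3,0]
    - [0,-0.4,-3,0]
    - [0,0,0,0]

```text
t: 11.22
ee_pos: [563.0, 72.6, 112.3]
orientation: [-1.567, -0.04, 0.037]
ft_force: [-0.9, 8.6, -3.2]
width: 11.8
```

arm_command:
  targets:
    - [0,-0.3,-3,0]
    - [0,-0.3,-3,0]
    - [0,-0.3,-3,0]
    - [0,-0.3,-3,0]
    - [0,-0.3,-3,0]
    - [0,-0.3,-3,0]
    - [0,0,0,0]

```text
t: 11.8
ee_pos: [563.2, 54.3, 112.2]
orientation: [-1.567, -0.038, 0.039]
ft_force: [0.8, 7.6, -9.0]
width: 12.1
```

Run:
```python
from h import *
S=[]
a=get_image("side");b=get_image("wrist")
S=[cv2.resize(a[140:210,265:345],(400,350),interpolation=2),cv2.resize(b[100:300,200:429],(400,350))]
cv2.imwrite("pics/d.png",np.hstack(S)); print(get_obs()["ee_pos"])
```

```text
[563.16142433  54.30203944 112.24721982]
```

View pics/d.png

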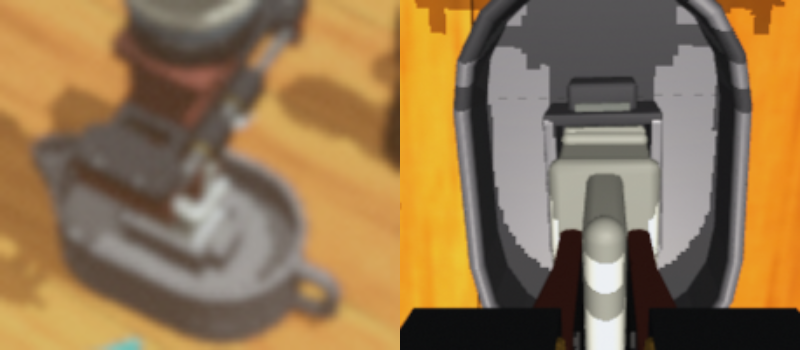

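Picture 7: the fin is 15 mm to the handle side and leaning, with the spout face of the body rising out of the socket. I'll go further.

arm_command:
  targets:
    - [0,0,-3,0]
    - [0,0,-3,0]
    - [0,0,-3,0]
    - [0,0,0,0]

```text
t: 12.23
ee_pos: [563.8, 44.5, 113.1]
orientation: [-1.568, -0.038, 0.039]
ft_force: [-1.4, 4.1, -0.6]
width: 11.9
```

arm_command:
  targets:
    - [0,0,-3,0]
    - [0,0,-3,0]
    - [0,0,-3,0]
    - [0,0,0,0]
    - [0,0,0,0]

```text
t: 12.65
ee_pos: [564.2, 35.6, 113.0]
orientation: [-1.568, -0.038, 0.039]
ft_force: [-1.4, 6.6, -1.7]
width: 11.8
```

Forces are low, so the spout side is free. Now lift gradually while bringing the fin back over the socket.

arm_command:
  targets:
    - [0,-2,1.5,0]
    - [0,-2,1.5,0]
    - [0,-2,1.5,0]
    - [0,-2,1.5,0]
    - [0,0,0,0]

```text
t: 13.07
ee_pos: [564.7, 40.5, 121.7]
orientation: [-1.57, -0.04, 0.038]
ft_force: [-0.0, 0.0, -2.8]
width: 11.9
```

arm_command:
  targets:
    - [0,-2,2,0]
    - [0,-2,2,0]
    - [0,-2,2,0]
    - [0,-2,2,0]
    - [0,0,0,0]

```text
t: 13.48
ee_pos: [564.1, 48.6, 129.6]
orientation: [-1.57, -0.04, 0.039]
ft_force: [0.9, -0.2, -1.9]
width: 12.1
```

The load is now only about 2 N, its own weight, so it is free. I'll check the lean in the grip.

Run:
```python
from h import *
a=get_image("side");b=get_image("wrist")
print(tip_of("wrist","foot"),tip_of("wrist","fin")[:3])
S=[cv2.resize(a[140:210,265:345],(400,350),interpolation=2),cv2.resize(b[100:300,200:429],(400,350))]
cv2.imwrite("pics/e.png",np.hstack(S)); print(get_obs()["ee_pos"],get_obs()["moment"],cam("wrist")[1:3])
```

```text
[{'at': [179.6, 207.4], 'conf': 0.96}, {'at': [317.5, 170.9], 'conf': 0.89}, {'at': [443.7, 142.9], 'conf': 0.61}] [{'at': [481.0, 151.6], 'conf': 0.98}, {'at': [314.6, 248.5], 'conf': 0.93}, {'at': [126.6, 243.1], 'conf': 0.62}]
[563.76028971  48.23422358 129.01506516] [-0.12838104  0.04147319  0.01875244] (array([560.36637818, 127.7493535 , 272.20321891]), array([[ 0.99873214, -0.04853239, -0.01336855],
       [ 0.0503245 ,  0.95599443,  0.2890365 ],
       [-0.00124738, -0.28934281,  0.95722473]]))
```

View pics/e.png

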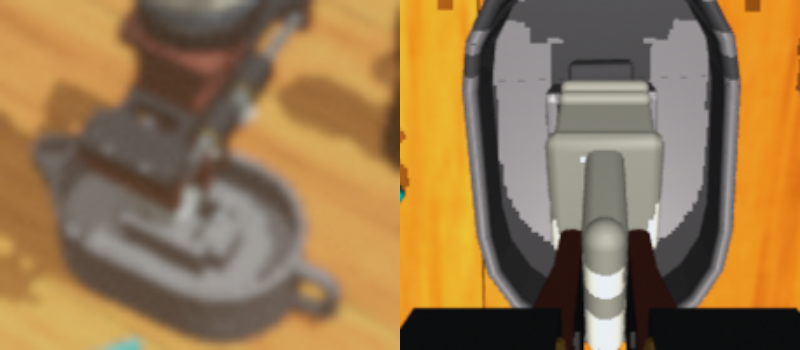

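```bash
cat > lean.py <<'E'
from h import *
o=get_obs();get_image("wrist")
F=o["ee_pos"]+[0,0,2];u=np.array([-.05,1,0])
fs=[s["at"] for s in tip_of("wrist","foot") if s["conf"]>.3 and abs(s["at"][0]-317)<30]
print(o["t"],o["ee_pos"].round(1),o["ft_force"].round(1),"foot px",fs,"fin",[np.round(s["at"]) for s in tip_of("wrist","fin")],proj("wrist",F).round())
for th in np.arange(-.3,.71,.1):
    X=F+80*(np.sin(th)*u+[0,0,-np.cos(th)]); print(round(th,1),X.round(),proj("wrist",X).round(1),"top of fin",proj("wrist",F+18*(-np.sin(th)*u+[0,0,np.cos(th)])).round())
E
python3 lean.py
```

```text
13.6833 [563.8  48.2 129. ] [-0.3 -0.  -2.6] foot px [[316.4, 170.2]] fin [array([125., 242.]), array([482., 152.]), array([316., 247.])] [316. 266.]
-0.3 [565.  25.  55.] [316.5 244.1] top of fin [316. 274.]
-0.2 [565.  32.  53.] [316.5 234.1] top of fin [316. 278.]
-0.1 [564.  40.  51.] [316.5 224.3] top of fin [316. 281.]
0.0 [564.  48.  51.] [316.5 214.6] top of fin [316. 285.]
0.1 [563.  56.  51.] [316.5 205.1] top of fin [316. 288.]
0.2 [563.  64.  53.] [316.5 195.8] top of fin [316. 291.]
0.3 [563.  72.  55.] [316.5 186.6] top of fin [316. 294.]
0.4 [562.  79.  57.] [316.5 177.6] top of fin [316. 296.]
0.5 [562.  87.  61.] [316.5 168.9] top of fin [316. 298.]
0.6 [562.  93.  65.] [316.5 160.4] top of fin [316. 299.]
0.7 [561. 100.  70.] [316.4 152.2] top of fin [316. 301.]
```

Picture 8: free, but leaning about 0.48 rad towards the handle in the grip. The foot projects at about (317,171), and upright would be near row 215. I'll dip the foot back into the mouth, bear it on the spout-side wall and swing the fin up to right it.

arm_command:
  targets:
    - [0,2,-3.5,0]
    - [0,4,-3.5,0]
    - [0,4,-3.5,0]
    - [0,3,-1.5,0]
    - [0,0,0,0]

```text
t: 14.25
ee_pos: [564.0, 36.2, 115.1]
orientation: [-1.57, -0.038, 0.04]
ft_force: [-0.6, 3.7, -2.6]
width: 11.9
```

arm_command:
  targets:
    - [0,-1.5,3,0]
    - [0,-1.5,3,0]
    - [0,-1.5,3,0]
    - [0,-1.5,3,0]
    - [0,-1.5,3,0]
    - [0,-1.5,3,0]
    - [0,0,0,0]

```text
t: 14.83
ee_pos: [563.2, 54.2, 125.4]
orientation: [-1.572, -0.04, 0.041]
ft_force: [-1.0, -4.3, -2.6]
width: 11.8
```

```bash
python3 lean.py
```

```text
14.8333 [563.2  54.2 125.4] [-1.  -4.3 -2.6] foot px [] fin [array([317., 249.]), array([127., 252.])] [316. 266.]
-0.3 [564.  31.  51.] [316.4 244.1] top of fin [316. 274.]
-0.2 [564.  38.  49.] [316.4 234.1] top of fin [316. 278.]
-0.1 [564.  46.  48.] [316.5 224.3] top of fin [316. 282.]
0.0 [563.  54.  47.] [316.5 214.6] top of fin [316. 285.]
0.1 [563.  62.  48.] [316.5 205.1] top of fin [316. 288.]
0.2 [562.  70.  49.] [316.5 195.7] top of fin [316. 291.]
0.3 [562.  78.  51.] [316.5 186.6] top of fin [316. 294.]
0.4 [562.  85.  54.] [316.4 177.6] top of fin [316. 296.]
0.5 [561.  93.  57.] [316.4 168.8] top of fin [316. 298.]
0.6 [561.  99.  61.] [316.4 160.3] top of fin [316. 299.]
0.7 [561. 106.  66.] [316.4 152.1] top of fin [316. 301.]
```

It's bearing on the wall (-4 N). Continue swinging the fin upright.

arm_command:
  targets:
    - [0,-0.8,3,0]
    - [0,-0.8,3,0]
    - [0,-0.5,3,0]
    - [0,-0.5,3,0]
    - [0,-0.3,3,0]
    - [0,0,3,0]
    - [0,0,2,0]
    - [0,0,0,0]

```text
t: 15.65
ee_pos: [563.1, 73.8, 128.8]
orientation: [-1.571, -0.041, 0.039]
ft_force: [-2.1, -6.0, 4.0]
width: 12.0
```

```bash
python3 lean.py|head -1
```

```text
15.65 [563.1  73.8 128.8] [-2.1 -6.   4. ] foot px [] fin [array([317., 258.]), array([477., 184.]), array([133., 273.])] [316. 266.]
```

arm_command:
  targets:
    - [0,-3,0,0]
    - [0,-5,-0.5,0]
    - [0,-5,-1,0]
    - [0,-5,-1,0]
    - [0,-5,-1,0]
    - [0,-5,-1,0]
    - [0,-5,0,0]
    - [0,-4,0,0]
    - [0,-2,0,0]
    - [0,0,0,0]
    - [0,0,0,0]
    - [0,0,0,0]

```text
t: 16.8
ee_pos: [562.6, 69.8, 166.7]
orientation: [-1.57, -0.039, 0.04]
ft_force: [-0.1, -0.1, -1.8]
width: 12.1
```

```bash
python3 lean.py
python3 - <<'E'
from h import *
a=get_image("side");b=get_image("wrist")
S=[cv2.resize(a[130:200,265:345],(400,350),interpolation=2),cv2.resize(b[100:300,200:429],(400,350))]
cv2.imwrite("pics/f.png",np.hstack(S))
E
```

```text
16.8 [562.6  69.8 166.7] [-0.1 -0.1 -1.8] foot px [] fin [array([453., 169.]), array([160., 248.]), array([315., 257.]), array([315., 213.])] [316. 266.]
-0.3 [564.  46.  92.] [316.5 244.1] top of fin [316. 274.]
-0.2 [563.  54.  90.] [316.5 234.1] top of fin [316. 278.]
-0.1 [563.  62.  89.] [316.5 224.3] top of fin [316. 282.]
0.0 [563.  70.  89.] [316.5 214.7] top of fin [316. 285.]
0.1 [562.  78.  89.] [316.5 205.1] top of fin [316. 288.]
0.2 [562.  86.  90.] [316.5 195.8] top of fin [316. 291.]
0.3 [561.  93.  92.] [316.5 186.6] top of fin [316. 294.]
0.4 [561. 101.  95.] [316.5 177.7] top of fin [316. 296.]
0.5 [561. 108.  99.] [316.5 168.9] top of fin [316. 298.]
0.6 [560. 115. 103.] [316.5 160.4] top of fin [316. 299.]
0.7 [560. 121. 108.] [316.5 152.2] top of fin [316. 301.]
```

View pics/f.png

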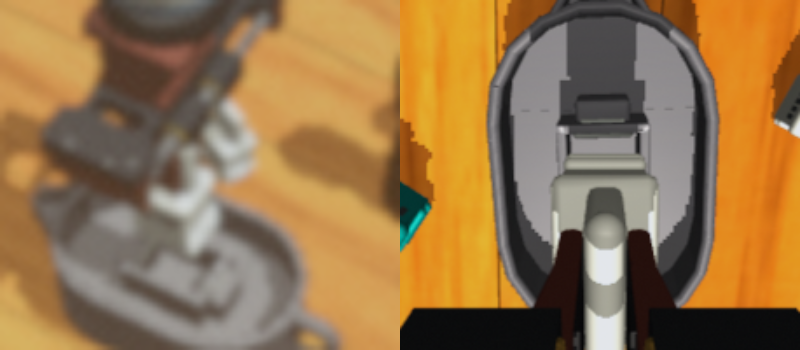

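Picture 9: the cartridge hangs clear over the socket. The cap's spout edge is at about row 202 and its foot's far edge at about row 189. I'll fit the lean.

Run:
```python
from h import *
F=get_obs()["ee_pos"]+[0,0,2];u=np.array([-.05,1,0]);z=np.array([0,0,1.])
for th in np.arange(-.2,.51,.1):
    c,s=np.cos(th),np.sin(th)
    g=lambda a,h: proj("wrist",F+a*(u*c+z*s)+(h-80)*(z*c-u*s))[1].round(1)
    print(round(th,1),"cap",g(24,54),g(24,44),"ribs",g(24,18),g(24,8),"foot",g(20,0),"fin top",g(21,98),"finmid",g(0,98))
```

```text
-0.2 cap 214.0 211.8 ribs 207.0 205.4 foot 209.3 fin top 233.9 finmid 277.9
-0.1 cap 210.5 206.9 ribs 199.0 196.5 foot 199.6 fin top 238.9 finmid 281.6
0.0 cap 207.4 202.3 ribs 191.3 187.7 foot 190.1 fin top 244.4 finmid 285.0
0.1 cap 204.7 198.1 ribs 183.9 179.2 foot 180.8 fin top 250.2 finmid 288.2
0.2 cap 202.5 194.4 ribs 176.7 170.9 foot 171.7 fin top 256.3 finmid 291.1
0.3 cap 200.8 191.2 ribs 169.9 162.9 foot 162.8 fin top 262.7 finmid 293.8
0.4 cap 199.6 188.4 ribs 163.5 155.3 foot 154.2 fin top 269.1 finmid 296.0
0.5 cap 199.1 186.3 ribs 157.6 148.0 foot 145.9 fin top 275.6 finmid 297.9
```

The cap-to-rib spacing of about 13 px fits a lean between 0 and 0.1 rad. The foot is about 89 mm high (limits 68 to 117) and within a few mm of the socket axis. I'll check stillness, then hand in.

arm_command:
  targets:
    - [0,0,0,0]
    - [0,0,0,0]
    - [0,0,0,0]
    - [0,0,0,0]
    - [0,0,0,0]
    - [0,0,0,0]

```text
t: 17.55
ee_pos: [562.8, 69.7, 167.0]
orientation: [-1.57, -0.039, 0.039]
ft_force: [0.6, -0.3, -1.9]
width: 11.9
```

```bash
python3 -c "
from workcell import *
o=get_obs();print(o['t'],o['ee_pos'],o['ft_force'],o['width'],abs(o['qvel']).max());print(close_job())"
```

```text
17.55 [562.77538733  69.72552452 166.98661717] [ 0.64723487 -0.32698199 -1.93935951] 11.936101861193867 0.0015061355661666477
the job is handed in; nothing more can be done
None
```

The cartridge is out of its socket and held still above it, and I handed the job in at 17.55 s. The hand-in gives no verdict.

**What I did:** I gripped the fin of the large white cartridge and rocked it about 0.4 rad towards the spout until the handle side clicked past its lip. I then rocked it about as far towards the handle, with the foot at an estimated 36–40 mm (limit 45 mm). It came free leaning about 0.48 rad in the grip. I dipped the foot back into the mouth, bore it against the spout-side wall to right it, and lifted it over the socket.

**Last checks:**
- **Grip:** the opening was 11.9 mm on the 12 mm fin.
- **Contact with the housing:** the load was about 1.9 N, roughly its own weight, and the picture showed it clear.
- **Pose:** the foot was at about 89 mm, some 27 mm above the rim and within about 5 mm of the socket axis. The lean was about 0.1 rad or less. These come from the arm pose and the wrist picture.
- **Stillness:** the arm's joint speeds were practically zero.
- **Glass, lemon and garlic:** the arm stayed well clear of them, but I did not re-measure their positions.

**Disagreements:** In the last looks the network found no foot. Its fin point was about 9 px from the expected spot, an offset of about 4–5 mm.

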